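# Slide the locked cup carriage under the dosing funnel

### The arm

A 6-joint arm with a two-finger parallel gripper is mounted at the origin on the work surface. World frame = base frame: x ahead of the robot, y to its left, z up, the work surface at z = 0. Lengths are in mm, angles in degrees, forces in N, time in s.
With the tool pointing down it reaches from about 300 to 1000 mm from the base axis. Payload 5.1 kg.
Tool frame: the origin (TCP) lies midway between the tips of the shut fingers; the grasp point (between the pads) lies 19 mm behind it; z points along the fingers, y is the line along which they close (so a half turn about z gives the same grasp; the last joint's range is limited). The gripper opens to 95 mm and grips with 3 to 60 N. Pads are 20 mm wide; open, the fingers measure 119 mm over their backs; the gripper's body (75 mm by 180 mm) begins 59 mm behind the grasp point.
Start: joints at [59.152, 7.093, 94.555, -0, 78.352, -4.733], TCP at [286.135, 583.619, 214.656] pointing down, gripper open.
Joint ranges: [-149.61, 149.61], [-58.7, 133.49], [1.44, 155.28], [-77.14, 257.14], [18.33, 153.61], [-166.67, 166.67]. Speed limits (degrees/s): [147.25, 147.25, 180, 180, 180, 180].

### API

Orientations are given as a 3x3 rotation matrix whose columns are the frame's x, y, z axes.
In Python, from station import robot, read_camera, camera_model, ticket, nets gives the robot as it stands. The module is installed in compiled form; this text tells all that it offers.
- The arm moves only by the shell command python3 -m pendant 'ROWS' [OPENING]. ROWS is JSON, a list of rows, each a list of 4 numbers: the shift along the tool's x, y, z normalised to -1 to 1, where 1 is 500 mm, then the turn about the tool's z normalised to -1 to 1, where 1 is 180 degrees. In form: [[dx, dy, dz, spin], ...]. A call has 1 to 12 rows; each row shifts and turns the commanded pose from where the row before left it, along the tool's axes as they then stand; what a row does not reach is not made up. A row lasts 1/12 s, in which the tool goes at most 41.7 mm and 7.16 degrees, less where a joint would pass 70% of its speed; a pose out of reach is approached as far as the arm can. A call with a number of a shift or a turn outside -1 to 1 is refused whole. A call with a gripper value outside its range is refused whole. OPENING is the opening, from 0 (shut) to 1 (fully open), set as the call begins (- or left out, the last holds). The fingers move at their own pace and stop on an object; the grip force is fixed at half the most. Time passes only in rows, so rows that do not move let the fingers close. It gives the time, the measured TCP pose, the force, the opening and the grip force at its end, in the units of the state.
- robot.read_state(): the state, without advancing time (a new reading comes with each control period).
- read_camera(name): name is "scene" or "side" or "wrist"; returns (picture, depth): 400x640x3 uint8, blue, green, red; 400x640 float32, mm along the optical axis (not along the pixel's ray), 0 where there is no reading.
- camera_model(name): a dict with "K" (3x3 intrinsics, pixels), "cam_to_world" (4x4, takes a point from camera to world coordinates). Camera axes: x right, y up, looking along -z (the intrinsics and any distortion apply to the point x, -y, -z); pixel columns grow to the right and rows downward; lengths in mm; the calibration is good to about 2 mm. A picture is of the moment at which its call begins: read the wrist's pose just before it. camera_model takes no time and is no camera call; for the wrist camera it gives the pose at the moment of the call.
- ticket.job_done(): hands the job in; it is judged then, once.
Trained networks look in the newest picture that a camera, given by its name, has taken for a name from the list of things; names that differ only in an ending like _2 or _b are one class to them, and where a whole thing is asked for, a point or a joint stands for the part that bears it (a point fixed in the world has none). Each returns a list of dicts, best first, with "conf" (0 to 1); they miss things now and then, are a little off and sometimes report something else, mostly with a low value. They report only what shows in the picture. A call takes as long as a camera call.
- nets.recognise(camera, query): "uv" ([column, row] in pixels, amid what is visible of it).
- nets.trace(camera, query): "mask" (400x640 bool, what is visible of it) and "uv" ([column, row] in pixels, amid what is visible of it).
The state is a dict: "t": time; "joints": joint angles; "dq": joint speeds; "joint_efforts": joint torques, N m; "tcp_pos": TCP position; "ee_rot": TCP orientation; "force": force on the tool from outside, world axes, zero at the start; "moment": the same for the moment, N m; "grip_width": opening from 0.0 (shut) to 1.0 (fully open); "gripper_force": force on a finger pad.
Only numpy, scipy, OpenCV 4.12 (cv2) and the standard library are available. Lean on these libraries where they do the work, as an engineer would, in place of code of your own. Each camera call takes 0.05 s, during which the arm holds its last target. There are 200 camera calls.

### The job

On the granite plate stands a small slide rail whose carriage carries a weighing cup and is locked where it stands. With the fingertips, gently press the round lock button on top of the carriage and, keeping it pressed all the way, slide the carriage along the rail until it is fully against the end stop beside the funnel post, so that the cup is under the funnel; only then let the button come up and move clear. Do not squeeze or lift anything, and leave the loose weight, jar and beaker where they stand.

Things in the scene. Friction and masses are not known exactly. Their poses are not given: they have to be found in the camera images.
- slide_unit: Fixed slide unit on a black granite plate (top 35 mm above the bench): grey base plate 100 (x) x 340 (y) x 12 mm, steel rail along y. Origin: centre of its underside, on the granite; z up. The carriage slides in its +y direction to the end stop, a grey block 84 mm wide, top 58 mm above the granite; the block at the other end is lower, 42 mm.
- carriage (a joint): Carriage position along the rail, m, growing towards the end stop: 0 to 0.06 at the start, 0.19 fully against the stop. Aluminium block 80 x 80 mm, top 56 mm above the granite, centre at x = 0, y = joint - 95 mm in the slide unit's frame. Button down: slides with about 2 N of friction. Button up: a catch between the rungs of a ladder in the rail holds it, with up to 6 mm of play.
- lock_button (a joint): How far the lock button is pressed, m: 0 up (locked), 0.008 fully down. Spring: about 3 N to start it, 6 N fully down. The catch is free of the rungs from about 0.003 on, surely from 0.004; keep it at 0.005 or more while sliding. Let go, it comes up by itself and locks the carriage where it is.
- button_top (a point): Centre of the flat top of the round black lock button, radius 16 mm there, sloping out to 23 mm at the carriage's top, 12 mm lower. When up it is 68 mm above the granite. It moves with the carriage and sinks as it is pressed. Its axes are those of the slide unit.
- push_plate (a point): Centre of the face of the upright aluminium plate on the carriage, 64 mm wide, 10 mm thick, top 76 mm above the granite. The face looks back at the button (-y of the slide unit), 32 mm from the button's centre: a fingertip on the button can push the carriage towards the end stop against it.
- end_stop (a point): Point on the rubber pad of the end stop where the carriage's leading face arrives, 45 mm above the granite.
- cup_rim (a point): Centre of the mouth of the steel weighing cup, radius 27 mm, rim 76 mm above the granite, fixed to the carriage by an arm, 120 mm from the rail on the slide unit's +x side.
- funnel_tip (a point): Lower end of the white funnel, 89 mm above the granite, fixed to the slide unit at (120, 95) mm; radius 26 mm at its top, 124 mm above the granite, the highest part. Its post stands 60 mm farther out in +x. The cup is under it when the carriage is at the end stop.
- weight: Loose steel calibration weight with a knob, diameter 38 mm, 64 mm high, on the granite on the robot's side of the slide; leave it alone. Origin: centre of its underside.
- jar: Loose amber glass jar, diameter 40 mm, 55 mm high, on the granite on the robot's side of the slide; leave it alone. Origin: centre of its underside.
- beaker: Loose open steel beaker, diameter 50 mm, 60 mm high, on the granite beyond the slide's -y end; leave it alone. Origin: centre of its underside.

How it is judged:
By the outcome, as a careful person would: the job done as asked, in the order asked, and still so for the second after the job is handed in, with the robot touching nothing.
It also fails if it takes over 48 s, if anything falls off the work surface, if the arm or the gripper's body presses on something with over 40 N, if the wrist force passes 120 N, or if a joint passes its speed limit or range.

## Working session

There is one attempt and no reset: what is moved stays moved. The work goes in short steps, Python scripts to look and compute and a shell command to move; the robot and the scene stay as the last step left them, time stands still between calls to the robot, and variables do not carry over. Pictures are saved under pics/ and viewed, at most 10 in all, crops included, and the job is handed in when it is done.

```bash
mkdir -p pics; cat > h.py <<'E'
import numpy as np, cv2
from station import robot, read_camera, camera_model, ticket, nets
def world(cam,depth,uv):
    m=camera_model(cam);K=m["K"];T=np.array(m["cam_to_world"]);uv=np.atleast_2d(uv).astype(int)
    d=depth[uv[:,1],uv[:,0]]
    x=(uv[:,0]-K[0][2])/K[0][0]*d; y=(uv[:,1]-K[1][2])/K[1][1]*d
    return (T@np.c_[x,-y,-d,np.ones(len(d))].T).T[:,:3]
E
python3 - <<'E'
from h import *
np.set_printoptions(precision=1,suppress=True)
s=robot.read_state();print(s["t"],s["ee_rot"])
ims=[]
for c in("scene","side"):
    p,d=read_camera(c);cv2.imwrite(f"pics/{c}.png",p)
    for q in("lock_button","push_plate","end_stop","cup_rim","funnel_tip","weight","jar","beaker","slide_unit"):
        for r in nets.recognise(c,q)[:1]:
            u=np.array(r["uv"]);print(c,q,u,round(r["conf"],2),world(c,d,u))
E
```

```text
0.0 [[-0.9  0.4 -0. ]
 [ 0.4  0.9 -0. ]
 [ 0.  -0.  -1. ]]
scene lock_button [318.6 231.8] 0.68 [[603.4   7.7 102.2]]
scene push_plate [307.7 254.2] 0.74 [[638.7  -1.3  77.6]]
scene end_stop [374.8 274.4] 0.87 [[625.4 114.7  50.8]]
scene cup_rim [311.  254.3] 0.66 [[638.5   5.8  79.8]]
scene funnel_tip [373.4 276.7] 0.72 [[625.9 113.6  45.7]]
scene weight [347.7 201.6] 0.9 [[481.5  32.4  77.7]]
scene jar [398.6 216.8] 0.9 [[491.6 134.4  73.8]]
scene beaker [240.9 210.5] 0.65 [[ 583.9 -149.8   93.1]]
scene slide_unit [372.1 271.7] 0.57 [[626.8 110.7  58.9]]
side lock_button [320.4 209.7] 0.44 [[589.7 -15.2  98.9]]
side push_plate [328.  203.9] 0.7 [[618.4  22.9  90.1]]
side cup_rim [327.  208.6] 0.78 [[607.7  -9.1  96. ]]
side funnel_tip [327.  197.9] 0.97 [[618.1  33.  100.8]]
side weight [262.9 218.1] 0.69 [[460.7  15.6  71.2]]
side jar [264.6 193. ] 0.59 [[477.8 120.   79.1]]
side beaker [326.4 260.5] 0.92 [[ 562.2 -183.8   85.8]]
side slide_unit [325.7 201. ] 0.91 [[614.2  35.3  89. ]]
```

View pics/scene.png

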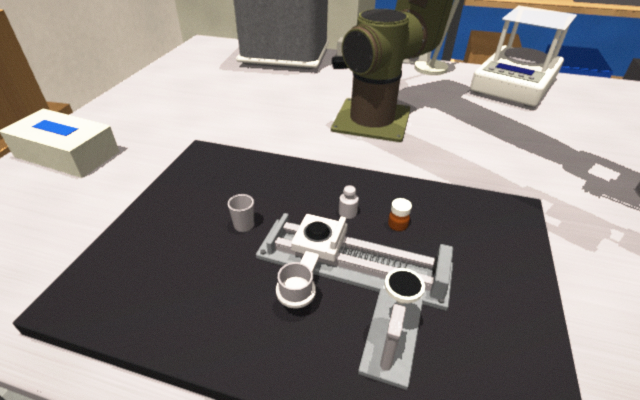

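View pics/side.png

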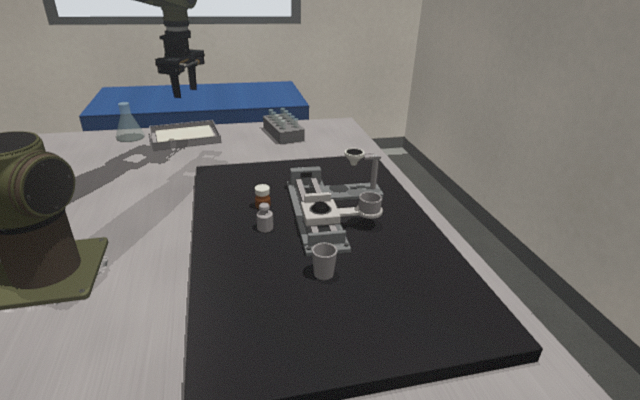

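The scene view shows the button at about (318,232), the end stop at (445,272), the cup at (295,285) and the funnel at (404,285). The side view shows the button at about (320,208) and the end stop at (305,175). Next I'll measure these more exactly.

```bash
cat >> h.py <<'E'
def ray(cam,uv,z):
    m=camera_model(cam);T=np.array(m["cam_to_world"])
    D=m.get("dist",m.get("D",None)); D=None if D is None else np.array(D,float)
    n=cv2.undistortPoints(np.array(uv,float).reshape(-1,1,2),np.array(m["K"],float),D).reshape(-1,2)
    v=(T[:3,:3]@np.c_[n[:,0],-n[:,1],-np.ones(len(n))].T).T
    return T[:3,3]+v*((z-T[2,3])/v[:,2])[:,None]
E
python3 - <<'E'
from h import *
np.set_printoptions(precision=1,suppress=True)
for c in("scene","side"):
    p,d=read_camera(c);m=camera_model(c);print(c,{k:v for k,v in m.items() if k!="cam_to_world"},np.array(m["cam_to_world"])[:3,3])
    vv,uu=np.mgrid[0:400,0:640];uv=np.c_[uu.ravel(),vv.ravel()]
    P=world(c,d,uv);g=p.max(2).ravel();
    print("granite z",np.median(P[(abs(P[:,0]-700)<30)&(abs(P[:,1]+150)<30),2]))
    for q in("lock_button","end_stop","push_plate"):
        for r in nets.trace(c,q)[:1]:
            M=r["mask"];ys,xs=np.nonzero(M);print(q,round(r["conf"],2),M.sum(),xs.min(),xs.max(),ys.min(),ys.max())
    # dark blob near button
    u0=np.array({"scene":(318,232),"side":(320,208)}[c])
    B=(p.max(2)<60).astype(np.uint8);n,L,S,C=cv2.connectedComponentsWithStats(B)
    k=L[u0[1],u0[0]];print("blob",k,S[k],C[k],ray(c,C[k],103))
    box=(P[:,0]>500)&(P[:,0]<760)&(P[:,1]>-120)&(P[:,1]<190)
    # light (steel/alu) pixels by height band
    t=box&(P[:,2]>84)&(P[:,2]<97)&(g>50)
    Q=P[t];print("band",len(Q))
    im=np.zeros((620,520),np.uint8)
    for x,y,z in P[box&(P[:,2]>50)]: im[min(619,int(2*(190-y))),min(519,int(2*(x-500)))]=int(np.clip((z-40)*3,30,255))
    cv2.imwrite(f"pics/top_{c}.png",im)
a=cv2.imread("pics/top_scene.png");b=cv2.imread("pics/top_side.png")
cv2.imwrite("pics/top.png",cv2.resize(np.hstack([a,b]),(780,465)))
E
```

```text
scene {'K': array([[399.6,   0. , 306.8],
       [  0. , 399.6, 203. ],
       [  0. ,   0. ,   1. ]])} [1080.2  139.1  588.4]
granite z 34.02765579698166
lock_button 0.79 371 305 329 221 240
end_stop 0.88 15144 256 452 214 390
push_plate 0.64 3546 275 346 215 307
blob 43 [306 222  24  18 332] [317.3 230.9] [[604.3   6.7 103. ]]
band 1339
side {'K': array([[420.7,   0. , 316.7],
       [  0. , 420.7, 200.9],
       [  0. ,   0. ,   1. ]])} [ 389.  -811.1  585. ]
granite z 34.50411343000087
lock_button 0.7 177 311 329 201 212
end_stop 0.66 5248 287 382 148 255
push_plate 0.69 1849 301 381 191 225
blob 92 [311 202  19  12 160] [319.9 207.4] [[589.5 -15.1 103. ]]
band 661
```

View pics/top.png

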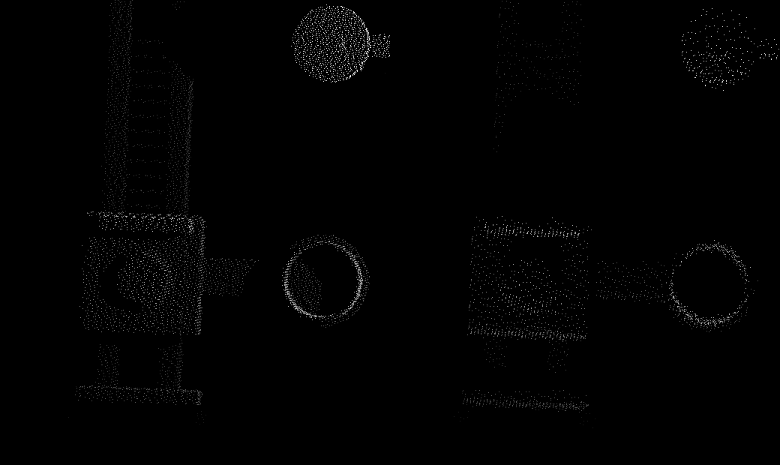

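The height map shows the carriage centred near world (595,5), the cup near (716,1) and the funnel near (720,160). So the yaw is about -2° and about 159 mm of travel remains.

```bash
cat > fit.py <<'E'
from h import *
from scipy.optimize import least_squares
np.set_printoptions(precision=2,suppress=True)
def circ(Q,c0,R):
    f=lambda a:np.hypot(Q[:,0]-a[0],Q[:,1]-a[1])-R
    return least_squares(f,c0,loss="soft_l1").x
def cloud(c):
    p,d=read_camera(c);vv,uu=np.mgrid[0:400,0:640];P=world(c,d,np.c_[uu.ravel(),vv.ravel()])
    return p,P[d.ravel()>0]
def feats(c):
    p,P=cloud(c);o={}
    near=lambda x,y,r:np.hypot(P[:,0]-x,P[:,1]-y)<r
    o["cup"]=circ(P[near(716,1,40)&(P[:,2]>107)&(P[:,2]<114)],[716,1],27)
    o["funnel"]=circ(P[near(720,160,36)&(P[:,2]>156)&(P[:,2]<162)&(np.hypot(P[:,0]-720,P[:,1]-160)>20)],[720,160],26)
    Q=P[near(595,5,50)&(P[:,2]>88)&(P[:,2]<94)]
    o["carr"]=cv2.minAreaRect(Q[:,:2].astype(np.float32));o["btn z"]=np.median(P[near(595,5,10)&(P[:,2]>95),2])
    e=P[(abs(P[:,0]-600)<55)&(P[:,1]>170)&(P[:,1]<240)&(P[:,2]>89)&(P[:,2]<97)]
    if len(e)>20:o["stop"]=cv2.minAreaRect(e[:,:2].astype(np.float32))
    return o
if __name__=="__main__":
    for c in("scene","side"):
        for k,v in feats(c).items():print(c,k,v)
    R=np.array(robot.read_state()["ee_rot"]);print(R)
    a=np.radians(-2);Y=np.array([-np.sin(a),np.cos(a),0])
    th=np.degrees(np.arctan2(R[0,1],R[1,1]));print("tool y cw from +y",th, "want 2 -> ccw",th-2)
    Rn=np.c_[np.cross(Y,[0,0,-1]),Y,[0,0,-1]]
    print("shift tool",Rn.T@(np.array([597,18,160])-robot.read_state()["tcp_pos"])/500)
E
python3 fit.py
```

```text
scene cup [714.57   2.84]
scene funnel [719.35 159.96]
scene carr ((595.2587280273438, 7.462955474853516), (79.85826873779297, 81.4799575805664), 88.56089782714844)
scene btn z 102.13371951172365
scene stop ((603.84619140625, 220.4183807373047), (21.830718994140625, 85.12823486328125), 88.04590606689453)
side cup [713.     0.94]
side funnel [720.26 161.19]
side carr ((593.3096313476562, 2.466564178466797), (75.58283233642578, 79.12859344482422), 88.27815246582031)
side btn z 102.53118827354919
side stop ((601.9815063476562, 218.08685302734375), (24.178037643432617, 83.88424682617188), 89.52424621582031)
[[-0.9   0.44  0.  ]
 [ 0.44  0.9   0.  ]
 [-0.    0.   -1.  ]]
tool y cw from +y 26.11906876405649 want 2 -> ccw 24.11906876405649
shift tool [-0.66 -1.11  0.11]
```

```bash
python3 -m pendant '[[0,0,0,-0.0335],[0,0,0,-0.0335],[0,0,0,-0.0335],[0,0,0,-0.0335],[-0.0367,-0.0617,0,0],[-0.0367,-0.0617,0,0],[-0.0367,-0.0617,0,0],[-0.0367,-0.0617,0,0],[-0.0367,-0.0617,0,0],[-0.0367,-0.0617,0,0],[-0.0367,-0.0617,0,0],[-0.0367,-0.0617,0,0]]' 0
python3 -m pendant '[[-0.0367,-0.0617,0,0],[-0.0367,-0.0617,0,0],[-0.0367,-0.0617,0,0],[-0.0367,-0.0617,0,0],[-0.0367,-0.0617,0,0],[-0.0367,-0.0617,0,0],[-0.0367,-0.0617,0,0],[-0.0367,-0.0617,0,0],[-0.0367,-0.0617,0,0],[-0.0367,-0.0617,0,0],[0,0,0,0],[0,0,0,0]]'
python3 - <<'E'
from fit import *
s=robot.read_state();print(s["t"],s["tcp_pos"],s["force"],s["grip_width"]);print(s["ee_rot"])
R=np.array(s["ee_rot"]);print(R.T@(np.array([595,17,112])-s["tcp_pos"])/500)
p,P=cloud("wrist");cv2.imwrite("pics/w1.png",p)
Q=P[(np.hypot(P[:,0]-595,P[:,1]-5)<50)&(P[:,2]>88)&(P[:,2]<94)];print(len(Q),cv2.minAreaRect(Q[:,:2].astype(np.float32)))
for r in nets.trace("wrist","lock_button")[:1]:
    print(r["uv"],r["conf"],ray("wrist",r["uv"],100))
E
```

```text
t: 2.5
tcp_pos: [424.8, 330.3, 214.9]
ee_rot: [[-0.999, 0.035, 0.001], [0.035, 0.999, 0.0], [-0.001, 0.0, -1.0]]
force: [1.2, -0.1, -0.2]
grip_width: 0.218
gripper_force: 0.0
t: 3.5
tcp_pos: [597.3, 15.7, 214.4]
ee_rot: [[-0.999, 0.038, -0.001], [0.038, 0.999, 0.0], [0.001, 0.0, -1.0]]
force: [-0.2, 0.6, 0.2]
grip_width: 0.001
gripper_force: 0.0
3.5 [597.31  15.69 214.44] [-0.21  0.59  0.18] 0.001474527834146027
[[-1.    0.04 -0.  ]
 [ 0.04  1.    0.  ]
 [ 0.    0.   -1.  ]]
[0.  0.  0.2]
3563 ((592.825439453125, 4.034038543701172), (73.13731384277344, 78.88500213623047), 87.56986236572266)
[308.6, 194.3] 0.86 [[591.48   3.89 100.  ]]
```

View pics/w1.png

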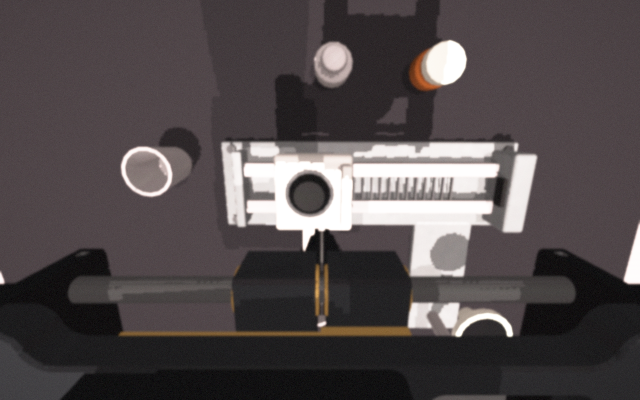

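The wrist view shows the button at (309,194), the carriage with its push plate at column ~347, and the shut fingertips near (322,232). I need the fingertip size before pressing.

```bash
python3 - <<'E'
from fit import *
s=robot.read_state();t=np.array(s["tcp_pos"]);R=np.array(s["ee_rot"])
for c in("scene","side","wrist"):
    p,P=cloud(c)
    L=(P-t)@R
    for a,b in((-3,3),(-8,-3),(-15,-8),(-25,-15)):
        q=L[(abs(L[:,0])<40)&(abs(L[:,1])<40)&(L[:,2]>a)&(L[:,2]<=b)]
        if len(q):print(c,a,b,len(q),"x",np.percentile(q[:,0],[3,97]),"y",np.percentile(q[:,1],[3,97]))
E
```

```text
scene -3 3 21 x [-12.79   8.36] y [-3.37  5.04]
scene -8 -3 18 x [-12.02  -7.91] y [-4.07  4.57]
scene -15 -8 40 x [-12.21   7.3 ] y [-6.88  7.89]
scene -25 -15 69 x [-12.99   5.25] y [-7.06  8.72]
side -3 3 18 x [-9.38 11.94] y [-5.78 -1.38]
side -8 -3 22 x [-10.2   11.92] y [-6.58 -2.96]
side -15 -8 27 x [-9.28 12.01] y [-9.43 -2.93]
side -25 -15 45 x [-9.21 12.11] y [-9.99 -1.82]
wrist -3 3 22 x [10.48 12.65] y [-4.91  3.93]
wrist -8 -3 51 x [10.62 12.61] y [-4.54  4.23]
wrist -15 -8 94 x [10.69 12.77] y [-6.53  6.31]
wrist -25 -15 200 x [10.7 12.8] y [-7.66  7.07]
```

Each fingertip is about 22 mm wide and 4.5 mm thick, and shut they are only ±4.5 mm along the rail. I'll open them to about 24 mm, so the rear tip presses the button while the front one rests on the push plate.

```bash
python3 -m pendant '[[0.0066,-0.0044,0,0],[0,0,0.03,0],[0,0,0.03,0],[0,0,0.03,0],[0,0,0.03,0],[0,0,0.03,0],[0,0,0.03,0],[0,0,0.02,0],[0,0,0,0],[0,0,0,0]]' 0.25
python3 - <<'E'
from fit import *
s=robot.read_state();print(s["tcp_pos"],s["grip_width"],s["force"])
for c in("scene","side"):
    p,P=cloud(c);u=(315,225) if c=="scene" else(320,195)
    cr=p[u[1]-60:u[1]+50,u[0]-70:u[0]+70];cv2.imwrite(f"pics/c_{c}.png",cv2.resize(cr,None,fx=2.8,fy=2.8,interpolation=cv2.INTER_CUBIC))
cv2.imwrite("pics/c.png",np.hstack([cv2.imread("pics/c_scene.png"),cv2.imread("pics/c_side.png")]))
E
```

```text
t: 4.58
tcp_pos: [593.0, 15.4, 114.4]
ee_rot: [[-0.999, 0.034, -0.001], [0.034, 0.999, 0.0], [0.001, -0.0, -1.0]]
force: [0.3, 0.1, 0.1]
grip_width: 0.247
gripper_force: 0.0
[593.03  15.44 114.38] 0.24728292795014997 [0.28 0.14 0.1 ]
```

View pics/c.png

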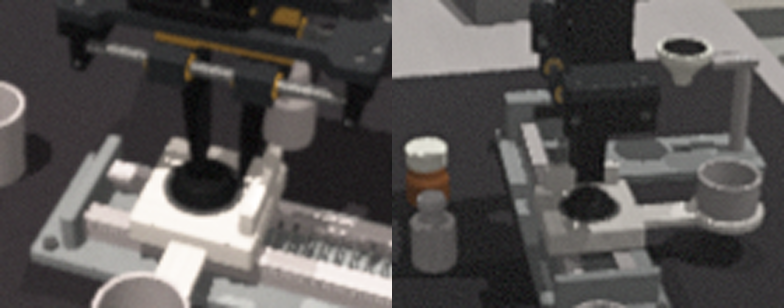

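Both views show the rear finger above the button (around (200,180) in the left half) and the front finger just on the button side of the push plate. Lowering slowly now.

```bash
python3 -m pendant '[[0,-0.003,0.01,0],[0,0,0.006,0],[0,0,0,0],[0,0,0,0]]'
python3 -m pendant '[[0,0,0.004,0],[0,0,0,0],[0,0,0,0]]'
python3 -m pendant '[[0,0,0.004,0],[0,0,0,0],[0,0,0,0]]'
```

```text
t: 5.02
tcp_pos: [593.4, 13.5, 106.5]
ee_rot: [[-0.999, 0.035, -0.0], [0.035, 0.999, 0.0], [0.0, 0.0, -1.0]]
force: [0.6, 0.3, 0.6]
grip_width: 0.25
gripper_force: 0.0
t: 5.27
tcp_pos: [593.4, 13.5, 104.6]
ee_rot: [[-0.999, 0.035, -0.0], [0.035, 0.999, -0.0], [0.0, -0.0, -1.0]]
force: [-0.1, 0.0, -0.7]
grip_width: 0.251
gripper_force: 0.0
t: 5.52
tcp_pos: [593.8, 13.5, 103.2]
ee_rot: [[-0.999, 0.035, 0.001], [0.035, 0.999, -0.0], [-0.001, -0.0, -1.0]]
force: [-0.3, -0.4, 3.6]
grip_width: 0.25
gripper_force: 1.3
```

```bash
python3 -m pendant '[[0,0,0.004,0],[0,0,0.004,0],[0,0,0,0],[0,0,0,0]]'
python3 -m pendant '[[0,0,0.003,0],[0,0,0,0],[0,0,0,0]]'
```

```text
t: 5.85
tcp_pos: [593.8, 13.5, 99.0]
ee_rot: [[-0.999, 0.035, 0.001], [0.035, 0.999, -0.0], [-0.001, -0.0, -1.0]]
force: [-0.5, 0.2, 4.0]
grip_width: 0.251
gripper_force: 2.1
t: 6.1
tcp_pos: [593.8, 13.5, 97.5]
ee_rot: [[-0.999, 0.035, 0.001], [0.035, 0.999, -0.0], [-0.001, -0.0, -1.0]]
force: [0.1, 0.3, 4.9]
grip_width: 0.247
gripper_force: 2.4
```

```bash
python3 -m pendant '[[0,0,0.002,0],[0,0,0,0],[0,0,0,0],[0,0,0,0]]'
python3 -m pendant '[[0,0.004,0,0],[0,0.004,0,0],[0,0.004,0,0],[0,0.004,0,0],[0,0.004,0,0],[0,0,0,0],[0,0,0,0]]'
python3 - <<'E'
from fit import *
for c in("scene","side"):
    p,P=cloud(c)
    print(c,circ(P[(np.hypot(P[:,0]-716,P[:,1]-8)<42)&(P[:,2]>107)&(P[:,2]<114)],[716,8],27))
E
```

```text
t: 6.43
tcp_pos: [593.8, 13.5, 96.5]
ee_rot: [[-0.999, 0.035, 0.001], [0.035, 0.999, -0.0], [-0.001, -0.0, -1.0]]
force: [-0.2, 0.0, 5.1]
grip_width: 0.249
gripper_force: 2.6
t: 7.02
tcp_pos: [594.2, 23.5, 96.6]
ee_rot: [[-0.999, 0.035, 0.001], [0.035, 0.999, -0.0], [-0.001, -0.0, -1.0]]
force: [0.5, -0.3, 4.1]
grip_width: 0.25
gripper_force: 2.6
scene [715.1   12.68]
side [713.22  10.07]
```

```bash
python3 -m pendant '[[0,0,0.001,0],[0,0.01,0,0],[0,0.01,0,0],[0,0.01,0,0],[0,0.01,0,0],[0,0.01,0,0],[0,0.01,0,0],[0,0.01,0,0],[0,0.01,0,0],[0,0.01,0,0],[0,0.01,0,0],[0,0.01,0,0]]'
python3 -m pendant '[[0,0.01,0,0],[0,0.01,0,0],[0,0.01,0,0],[0,0.01,0,0],[0,0.01,0,0],[0,0.01,0,0],[0,0.01,0,0],[0,0.01,0,0],[0,0.01,0,0],[0,0.01,0,0],[0,0,0,0],[0,0,0,0]]'
python3 - <<'E'
from fit import *
s=robot.read_state();t=s["tcp_pos"]
for c in("scene","side"):
    p,P=cloud(c)
    print(c,circ(P[(np.hypot(P[:,0]-718,P[:,1]-117)<42)&(P[:,2]>107)&(P[:,2]<114)],[718,117],27))
E
```

```text
t: 8.12
tcp_pos: [596.4, 78.2, 96.2]
ee_rot: [[-0.999, 0.035, 0.002], [0.035, 0.999, -0.001], [-0.002, -0.001, -1.0]]
force: [0.9, -2.2, 4.7]
grip_width: 0.252
gripper_force: 2.6
t: 9.12
tcp_pos: [598.4, 129.1, 96.4]
ee_rot: [[-0.999, 0.035, 0.002], [0.035, 0.999, 0.001], [-0.002, 0.001, -1.0]]
force: [0.9, 0.8, 5.8]
grip_width: 0.25
gripper_force: 2.6
scene [719.35 118.16]
side [718.1 116.9]
```

```bash
python3 -m pendant '[[0,0.008,0,0],[0,0.008,0,0],[0,0.008,0,0],[0,0.008,0,0],[0,0.008,0,0],[0,0.008,0,0],[0,0.008,0,0],[0,0.008,0,0],[0,0.008,0,0],[0,0.004,0,0],[0,0,0,0],[0,0,0,0]]'
python3 -m pendant '[[0,0.003,0,0],[0,0.003,0,0],[0,0,0,0],[0,0,0,0]]'
python3 -m pendant '[[0,0.003,0,0],[0,0,0,0],[0,0,0,0]]'
```

```text
t: 10.22
tcp_pos: [599.9, 166.7, 96.5]
ee_rot: [[-0.999, 0.035, 0.003], [0.035, 0.999, 0.0], [-0.003, 0.0, -1.0]]
force: [1.8, -0.3, 6.9]
grip_width: 0.251
gripper_force: 2.6
t: 10.55
tcp_pos: [600.1, 169.4, 96.5]
ee_rot: [[-0.999, 0.035, 0.003], [0.035, 0.999, -0.0], [-0.003, -0.0, -1.0]]
force: [2.6, -1.4, 6.3]
grip_width: 0.251
gripper_force: 2.6
t: 10.8
tcp_pos: [600.1, 170.8, 96.4]
ee_rot: [[-0.999, 0.035, 0.003], [0.035, 0.999, -0.0], [-0.003, -0.0, -1.0]]
force: [2.3, -0.7, 4.8]
grip_width: 0.252
gripper_force: 2.6
```

```bash
python3 -m pendant '[[0,0.003,0,0],[0,0.003,0,0],[0,0,0,0],[0,0,0,0]]'
python3 -m pendant '[[0,0.003,0,0],[0,0,0,0],[0,0,0,0]]'
python3 -m pendant '[[0,0.003,0,0],[0,0,0,0],[0,0,0,0]]'
```

```text
t: 11.13
tcp_pos: [599.9, 173.1, 96.2]
ee_rot: [[-0.999, 0.035, 0.002], [0.035, 0.999, -0.002], [-0.002, -0.002, -1.0]]
force: [0.5, -2.1, 5.8]
grip_width: 0.248
gripper_force: 2.6
t: 11.38
tcp_pos: [599.8, 174.3, 96.1]
ee_rot: [[-0.999, 0.035, 0.001], [0.035, 0.999, -0.002], [-0.001, -0.002, -1.0]]
force: [1.0, -4.5, 4.8]
grip_width: 0.249
gripper_force: 2.8
t: 11.63
tcp_pos: [599.8, 174.4, 96.1]
ee_rot: [[-0.999, 0.035, 0.001], [0.035, 0.999, -0.005], [-0.001, -0.005, -1.0]]
force: [0.6, -7.9, 6.2]
grip_width: 0.251
gripper_force: 4.8
```

The tool has stopped advancing and the push force is rising, so it looks to be at the stop. Checking with a little more push.

```bash
python3 -m pendant '[[0,0.004,0,0],[0,0,0,0],[0,0,0,0]]'
python3 - <<'E'
from fit import *
for c in("scene","side"):
    p,P=cloud(c)
    L=P[(np.hypot(P[:,0]-719,P[:,1]-160)<42)&(P[:,2]>107)&(P[:,2]<114)]
    L=L[np.hypot(L[:,0]-720,L[:,1]-160)>20]
    print(c,circ(L,[719,160],27),feats(c)["funnel"])
    S=P[(abs(P[:,0]-601)<55)&(P[:,1]>110)&(P[:,1]<245)&(P[:,2]>87)&(P[:,2]<97)]
    h,e=np.histogram(S[:,1],np.arange(110,246,5));print(dict(zip(e.astype(int).tolist(),h.tolist())))
p,d=read_camera("scene");cv2.imwrite("pics/e.png",cv2.resize(p[200:340,290:480],None,fx=4,fy=4,interpolation=cv2.INTER_CUBIC))
E
```

```text
t: 11.88
tcp_pos: [599.8, 174.5, 96.2]
ee_rot: [[-0.999, 0.034, 0.0], [0.034, 0.999, -0.009], [-0.0, -0.009, -1.0]]
force: [-0.1, -14.2, 8.0]
grip_width: 0.247
gripper_force: 7.8
scene [719.33 160.91] [719.17 160.01]
{110: 0, 115: 0, 120: 2, 125: 83, 130: 105, 135: 107, 140: 108, 145: 101, 150: 97, 155: 52, 160: 58, 165: 96, 170: 95, 175: 99, 180: 106, 185: 85, 190: 58, 195: 27, 200: 21, 205: 33, 210: 127, 215: 128, 220: 127, 225: 125, 230: 29, 235: 0, 240: 0}
side [719.58 158.88] [720.45 161.25]
{110: 0, 115: 0, 120: 12, 125: 43, 130: 28, 135: 26, 140: 41, 145: 30, 150: 29, 155: 23, 160: 21, 165: 17, 170: 11, 175: 23, 180: 12, 185: 21, 190: 31, 195: 14, 200: 3, 205: 7, 210: 7, 215: 5, 220: 6, 225: 3, 230: 0, 235: 0, 240: 0}
  return _methods._mean(a, axis=axis, dtype=dtype,
  ret = ret.dtype.type(ret / rcount)
```

View pics/e.png

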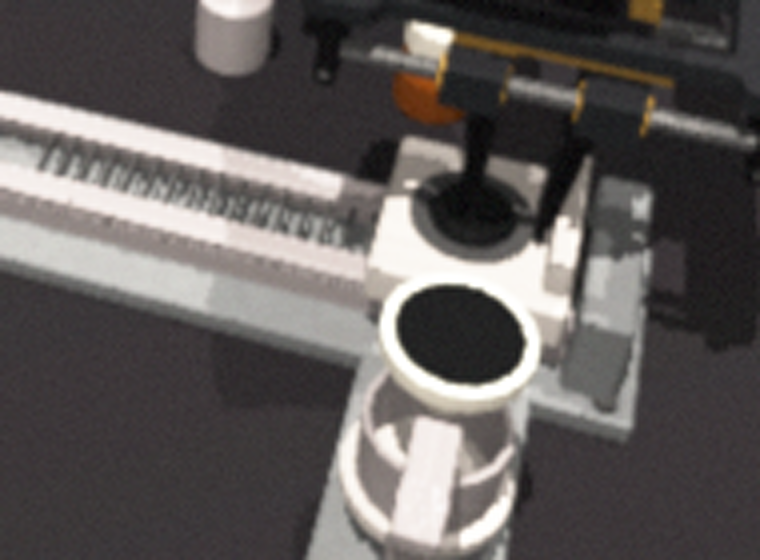

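The cup now sits under the funnel and the carriage is against the end-stop block (around (590,290) in the crop). I'll ease the push slightly, then lift straight up while still pressing lightly toward the stop.

```bash
python3 -m pendant '[[0,-0.004,0,0],[0,0,0,0],[0,0,-0.006,0],[0,0,-0.006,0],[0,0,-0.006,0],[0,0,-0.006,0],[0,0,-0.006,0],[0,0,0,0]]'
python3 -m pendant '[[0,0,-0.02,0],[0,0,-0.04,0],[0,0,-0.06,0],[0,0,-0.06,0],[0,0,-0.06,0],[0,0,0,0],[0,0,0,0]]'
python3 - <<'E'
from fit import *
for c in("scene","side"):
    p,P=cloud(c)
    L=P[(np.hypot(P[:,0]-719,P[:,1]-160)<42)&(P[:,2]>107)&(P[:,2]<114)]
    L=L[np.hypot(L[:,0]-720,L[:,1]-160)>20]
    print(c,circ(L,[719,160],27))
    S=P[(abs(P[:,0]-601)<55)&(P[:,1]>110)&(P[:,1]<245)&(P[:,2]>87)&(P[:,2]<97)]
    h,e=np.histogram(S[:,1],np.arange(110,246,5));print(dict(zip(e.astype(int).tolist(),h.tolist())))
    b=P[(np.hypot(P[:,0]-599,P[:,1]-164)<12)];print("btn z",np.percentile(b[:,2],[20,50,90]))
    if c=="scene":cv2.imwrite("pics/f.png",cv2.resize(p[190:330,290:480],None,fx=4,fy=4,interpolation=cv2.INTER_CUBIC))
E
```

```text
t: 12.8
tcp_pos: [598.9, 177.3, 110.6]
ee_rot: [[-0.999, 0.035, -0.001], [0.035, 0.999, 0.0], [0.001, 0.0, -1.0]]
force: [0.0, -0.7, -0.1]
grip_width: 0.249
gripper_force: 0.1
t: 13.38
tcp_pos: [600.4, 177.5, 234.2]
ee_rot: [[-0.999, 0.034, 0.005], [0.034, 0.999, 0.001], [-0.005, 0.001, -1.0]]
force: [-0.2, -0.4, -0.8]
grip_width: 0.247
gripper_force: 0.0
scene [719.43 160.92]
{110: 0, 115: 0, 120: 0, 125: 80, 130: 106, 135: 109, 140: 102, 145: 71, 150: 54, 155: 47, 160: 43, 165: 47, 170: 54, 175: 73, 180: 103, 185: 113, 190: 105, 195: 25, 200: 24, 205: 25, 210: 123, 215: 129, 220: 123, 225: 122, 230: 32, 235: 0, 240: 0}
btn z [102.14 242.24 389.04]
side [719.92 158.84]
{110: 0, 115: 0, 120: 17, 125: 45, 130: 33, 135: 25, 140: 43, 145: 28, 150: 20, 155: 16, 160: 13, 165: 9, 170: 16, 175: 11, 180: 14, 185: 17, 190: 43, 195: 17, 200: 3, 205: 8, 210: 7, 215: 4, 220: 4, 225: 4, 230: 0, 235: 0, 240: 0}
btn z [233.46 250.5  280.63]
```

View pics/f.png

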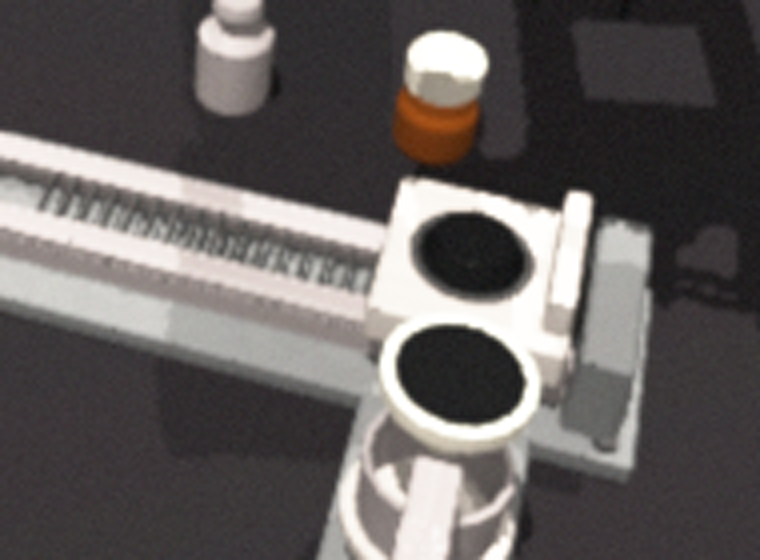

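The carriage stayed at the stop (cup position unchanged), the button is up, and the weight and jar look undisturbed. Handing in.

```bash
python3 -c "
from station import ticket
print(ticket.job_done())"
```

```text
the job is handed in; nothing more can be done
None
```

The carriage is fully against the end stop with the cup under the funnel; the button was held down for the whole slide, then released and came up, and the arm is clear, with the job handed in at about 13.5 s (no verdict was returned).

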